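# Take the weight off the front feet of a gel-casting levelling table with a wedge

## Task

I want to reset the two thumbscrew feet of the gel-casting levelling table, so take its weight off them: first move the sample pot that stands in front of the thumbscrew end out of the way and stand it upright on the bench, well clear. Then take the levelling wedge (the tapered one, not the flat packer), slide it thin end first, flat on the bench, under the middle of the thumbscrew end until both thumbscrew feet just come off the bench by a few millimetres, without jacking the table up further, shoving it along the bench or disturbing the things standing about. Finish holding: keep the wedge gripped where it is, with the table resting on it.

Things in the scene. Friction and masses are not known exactly. Their poses are not given: they have to be found in the camera images.
- levelling_table: gel-casting levelling table: bare metal plate 160 x 150 x 10 mm, underside 12 mm above the bench, about 1 kg, loose on rubber feet. Origin on the bench under its centre; x along the 160 mm, from the thumbscrew end (-80 mm) to the plain end (+80). Two thumbscrew feet at x -65, y +/-60 mm, knurled heads up to 44 mm high, a small round level between them; two plain feet at x +65, y +/-60
- edge_mid (a point): middle of the lower edge of the plate at the thumbscrew end (table x = -80, y = 0, 12 mm above the bench): the wedge goes in under this edge, pushed along the table's +x. The plate's metal is smooth, its rubber feet grip the bench
- foot_a (a point): centre of the underside of the thumbscrew foot at table y = +60 mm; height 0 while it stands on the bench
- foot_b (a point): centre of the underside of the thumbscrew foot at table y = -60 mm; height 0 while it stands on the bench
- wedge: grey plastic levelling wedge lying flat on the bench, 100 mm long, 40 mm wide, 3 mm thick at the thin end growing evenly to 25 mm at the heel, upright parallel sides, 70 g. Origin at the centre of its underside; x along its length to the thin end (+50 mm). It meets the plate's edge with 41 mm of it under the plate; each 10 mm more lifts the thumbscrew feet about 2 mm. Pushing takes 5 to 10 N
- wedge_tip (a point): middle of the thin end of the wedge, on its underside (wedge x = +50 mm)
- sample_pot: specimen pot with a red screw cap, 57 mm tall, cap 46 mm across (the top 13 mm), body 41 mm across, 30 g; stands on the bench in front of the thumbscrew end, in the wedge's way. Free bench to stand it on lies beside the table, on its +y side. Origin at the centre of its underside
- gel_tray: clear gel tray 84 x 74 mm with a white comb, 31 mm tall, standing loose on the plate near its middle; leave it there. Origin at the centre of its underside, 22 mm above the bench
- media_bottle: clear glass bottle with a blue cap, 69 mm across, 129 mm tall, a bystander on the far left of the free bench. Origin at the centre of its underside
- vial_d: small vial with a yellow cap, 25 mm across, 60 mm tall, a bystander in front of the lamp box, beyond the table's plain end. Origin at the centre of its underside
- vial_b: small vial with a blue cap, 23 mm across, 54 mm tall, a bystander beside the other vial. Origin at the centre of its underside
There are look-alikes about, which are no part of the job. What is shaped like the sample_pot but yellow is not meant.

How it is judged:
On the way, in this order (a step that is already met when the one before it is completed fails the run):
1. the sample pot stands upright on the bench, let go, at least 9 cm from the middle of the thumbscrew end (horizontal distance between sample_pot and edge_mid above 0.09 m and angle between sample_pot's own z axis and vertical below 0.12 rad and height (world z) of sample_pot below 0.006 m and linear speed of sample_pot below 0.03 m/s and contact force between the fingers and sample_pot below 0.2 N), for 0.2 s.
2. the gripped wedge, thin end first, reaches 2 cm under the middle of the thumbscrew end (x of wedge_tip in the frame of levelling_table above -0.06 m and y of wedge_tip in the frame of levelling_table between -0.04 and 0.04 m and height (world z) of wedge_tip below 0.01 m and x of wedge in the frame of levelling_table below -0.06 m and contact force between the fingers and wedge above 1 N), for 0.1 s.
At the end, for the whole second after the job is handed in: both thumbscrew feet 1 to 6 mm off the bench, table at rest on the flat-lying wedge (over 1.5 N) that the fingers still grip (over 1.5 N), robot not touching the table; table moved under 25 mm, tray still on it; pot upright on the bench, let go, 9 cm or more from the middle of that end (all of step 1 and height (world z) of foot_a between 0.001 and 0.006 m and height (world z) of foot_b between 0.001 and 0.006 m and linear speed of levelling_table below 0.01 m/s and angular speed of levelling_table below 0.05 rad/s and contact force between wedge and levelling_table above 1.5 N and contact force between the fingers and wedge above 1.5 N and contact force between each of the arm, the fingers and levelling_table below 0.5 N and angle between wedge's own z axis and vertical below 0.1 rad and height (world z) of wedge below 0.005 m and x of wedge in the frame of levelling_table below -0.06 m and distance of levelling_table from where it was at the start of the episode below 0.025 m and height (world z) of gel_tray above 0.018 m and horizontal distance between gel_tray and levelling_table below 0.06 m); the arm keeps its last pose, push and grip.
It fails at once if the table jacked up: a thumbscrew foot more than 12 mm off the bench (height (world z) of any of foot_a, foot_b above 0.012 m).
It fails at once if the table shoved more than 4 cm (distance of levelling_table from where it was at the start of the episode above 0.04 m).
It fails at once if the sample pot knocked over (angle between sample_pot's own z axis and vertical above 0.7 rad).
It fails at once if a bystander knocked over or displaced by more than 4 cm (distance of any of media_bottle, vial_d, vial_b from where it was at the start of the episode above 0.04 m or angle between any of media_bottle, vial_d, vial_b's own z axis and vertical above 0.5 rad).
It also fails if it takes over 51 s, if anything falls off the work surface, if the arm or the gripper's body presses on something with over 40 N, if the wrist force passes 120 N, or if a joint passes its speed limit or range.

## Robot

A 6-joint arm with a two-finger parallel gripper is mounted at the origin on a cart in front of the work surface, level with it; the furniture and walls round the work are solid. World frame = base frame: x ahead of the robot, y to its left, z up, the work surface at z = 0. Lengths are in m, angles in rad, forces in N, time in s.
With the tool pointing down it reaches from about 0.375 to 0.9 m from the base axis. Payload 3.1 kg.
Tool frame: the origin (TCP) lies on the centre line of the jaws, within the pads' length; the fingertips stand 8 mm ahead of it and the grasp point (between the pads) lies 11 mm behind it; z points along the fingers, y is the line along which they close (so a half turn about z gives the same grasp; the last joint's range is limited). The gripper opens to 87 mm and grips with 3 to 60 N. Pads are 19 mm wide; open, the fingers measure 117 mm over their backs; the gripper's body (75 mm by 190 mm) begins 51 mm behind the grasp point.
Start: joints at [-1.518, 0.527, 1.433, -0, 1.181, -0.178], TCP at [0.143, -0.608, 0.231] pointing down, gripper open.
Joint ranges: [-3.08, 3.08], [-0.75, 2.2], [0.22, 2.44], [-1.43, 4.57], [0, 2.65], [-2.85, 2.85]. Speed limits (rad/s): [2.79, 2.79, 3.14, 3.14, 3.14, 3.14].

## Interface

Orientations are given as a unit quaternion [x, y, z, w].
In Python, from rig import robot gives the robot as it stands. The module is installed in compiled form; this text tells all that it offers.
- The arm moves only by the tool send_rows, never from a script. Its argument "increments" is one flat list of numbers, 7 for each row, row after row: the turn, a rotation vector about the world's x, y, z in rad, then the shift along the world's x, y, z in cm, then the opening, from 0 (shut) to 1 (fully open). A call has 1 to 20 rows; each row shifts and turns the commanded pose from where the row before left it; what a row does not reach is not made up. A row lasts 1/12 s, in which the tool goes at most 41.7 mm and 7.16 degrees, less where a joint would pass 70% of its speed; a pose out of reach is approached as far as the arm can. A call is refused whole if a number of a shift passes 4.17 or a number of a turn 0.125, either way. A call with a gripper value outside its range is refused whole. The fingers move at their own pace and stop on an object; "newtons" is the grip in N (left out, the last holds). Time passes only in rows, so rows that do not move let the fingers close. It gives the time, the measured TCP pose, the force, the opening and the grip force at its end, in the units of the state.
- robot.get_obs(): the state, without advancing time (a new reading comes with each control period).
- robot.camera(name): name is "scene" or "top"; returns a dict with "image" (420x560x3 uint8, red, green, blue), "range_z" (420x560 float32, m along the optical axis (not along the pixel's ray), 0 where there is no reading), "fx", "fy", "cx", "cy" (pixels), "R" (3x3) and "t" (3): a world point X has camera coordinates R X + t. Camera axes: x right, y down, z forward; pixel columns grow to the right and rows downward; lengths in m; the calibration is good to about 2 mm. A picture is of the moment at which its call begins.
- robot.hand_in(): hands the job in; it is judged then, once.
The state is a dict: "time": time; "q": joint angles; "joint_velocities": joint speeds; "joint_torque": joint torques, N m; "position": TCP position; "tool_rot": TCP orientation; "ft_force": force on the tool from outside, world axes, zero at the start; "moment": the same for the moment, N m; "grip_width": finger opening in m; "grip_force": force on a finger pad.
Only numpy, scipy, OpenCV 4.12 (cv2) and the standard library are available. Lean on these libraries where they do the work, as an engineer would, in place of code of your own. Each camera call takes 0.05 s, during which the arm holds its last target. There are 200 camera calls.

## Working session

There is one attempt and no reset: what is moved stays moved. The work goes in short steps, Python scripts to look and compute and a tool call to move; the robot and the scene stay as the last step left them, time stands still between calls to the robot, and variables do not carry over. Pictures are saved under pics/ and viewed, at most 10 in all, crops included, and the job is handed in when it is done.

Besides the shell and the picture viewer there is one more tool, called after "Emit:" by a JSON object that holds its "method" and its "body", one argument or row to a line. send_rows: Moves the arm, as the interface text tells. Its arguments: {"type":"object","properties":{"increments":{"type":"array"},"newtons":{"type":"number"}},"required":["increments"]}

```bash
mkdir -p pics; cat > h.py <<'E'
import numpy as np,cv2
from rig import robot
def cam(n):
    c=robot.camera(n)
    z=c["range_z"];v,u=np.mgrid[:420,:560]
    P=np.stack([(u-c["cx"])/c["fx"]*z,(v-c["cy"])/c["fy"]*z,z],-1)
    W=(P-c["t"])@c["R"]; W[z==0]=np.nan
    c["W"]=W; return c
def save(n,im,s=1): cv2.imwrite(f"pics/{n}.png",cv2.resize(im[...,::-1],None,fx=s,fy=s,interpolation=cv2.INTER_CUBIC))
E
python3 - <<'E'
from h import *
a=cam("scene");b=cam("top")
for n,c in(("s",a),("t",b)):
    np.savez(n,**{k:c[k] for k in("image","W","R","t")},K=[c["fx"],c["fy"],c["cx"],c["cy"]])
    print(n,-c["R"].T@c["t"],c["fx"],(c["range_z"]==0).mean())
save("s0",a["image"],1.4);save("t0",b["image"],1.4)
o=robot.get_obs();print({k:np.round(v,3) for k,v in o.items()})
E
```

```text
s [ 0.17070679 -0.82892704  0.60142238] 381.6183558617395 0.0042474489795918365
t [ 0.41792276 -0.2828396   0.8790944 ] 417.385898623331 0.0039625850340136055
{'time': np.float64(0.1), 'q': array([-1.519,  0.528,  1.434, -0.   ,  1.181, -0.178]), 'joint_velocities': array([-0.001, -0.002, -0.004, -0.001, -0.   , -0.002]), 'joint_torque': array([  0.   , -44.098, -17.715,   0.063,   0.053,  -0.   ]), 'position': array([ 0.143, -0.608,  0.23 ]), 'tool_rot': array([ 0.993,  0.115,  0.   , -0.001]), 'ft_force': array([ 0.638, -0.081, -0.726]), 'moment': array([-0.027,  0.006,  0.014]), 'grip_force': np.float64(0.0), 'grip_width': np.float64(0.087)}
```

View pics/s0.png

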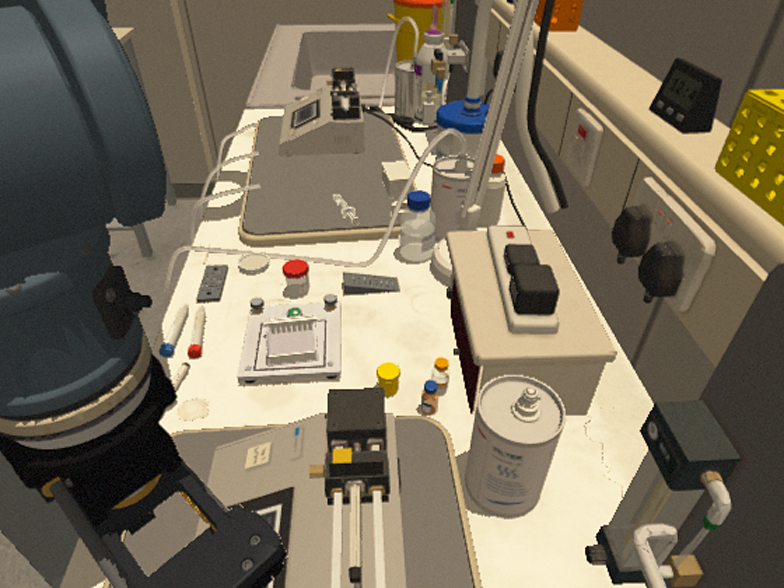

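View pics/t0.png

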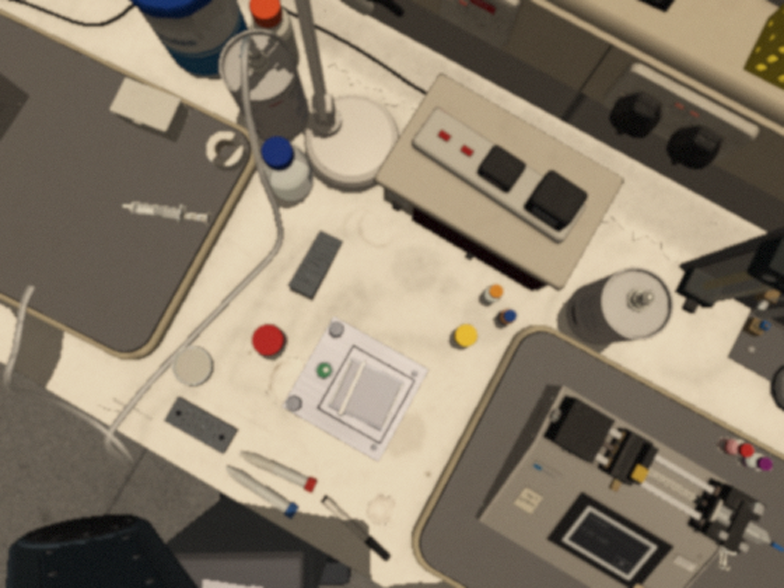

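Both views show the table: top view about (358,388), scene view about (290,342), with the thumbscrew end to the left and up in the top view. The candidates are:
- **Pots:** the red cap at top (268,340) is the one meant. The yellow one at (466,336) is the look-alike.
- **Grey slabs:** top (316,265) and (200,425). I'll use height profiles and an enlarged crop to tell the wedge from the packer.

```bash
cat > m.py <<'E'
from h import *
T=np.load("t.npz");S=np.load("s.npz")
im,W=T["image"],T["W"]
def slab(c,pred,name):
    P=c[pred]; P=P[(P[:,2]>0.001)]
    return P
f=np.hstack([cv2.resize(im[150:230,190:260],None,fx=5,fy=5,interpolation=3)[:,:350],cv2.resize(im[270:350,100:190],None,fx=5,fy=5,interpolation=3)])
save("crop",f)
for n,D in(("top",T),("scene",S)):
  im,W=D["image"].astype(int),D["W"]
  sat=im.max(-1)-im.min(-1)
  dark=((im.max(-1)<125)&(sat<30)&(np.nan_to_num(W[...,2],nan=9)<.04)&(np.nan_to_num(W[...,2],nan=-9)>-.01)).astype(np.uint8)
  k,L,st,ce=cv2.connectedComponentsWithStats(dark)
  for i in range(1,k):
    if 150<st[i,4]<6000:
      P=W[L==i]; r=cv2.minAreaRect((P[:,:2]*1000).astype(np.float32))
      c=np.median(P[:,:2],0); 
      if r[1][0]>130 or r[1][1]>130: continue
      A=np.c_[P[:,:2]-P[:,:2].mean(0),np.ones(len(P))];g=np.linalg.lstsq(A,P[:,2],rcond=None)[0]
      print(n,"slab px",ce[i].round(),"rect mm",np.round(r[0]),np.round(r[1]),round(r[2],1),"plane grad",g.round(3),"z",np.percentile(P[:,2],[2,50,98]).round(4))
  red=(im[...,0]>130)&(im[...,1]<60)&(im[...,2]<70)
  k,L,st,ce=cv2.connectedComponentsWithStats(red.astype(np.uint8))
  for i in range(1,k):
    if st[i,4]>100:
      P=W[L==i];P2=P[P[:,2]>np.nanmax(P[:,2])-.006] ;
      r=cv2.minEnclosingCircle((P2[:,:2]*1000).astype(np.float32))
      print(n,"red",ce[i].round(),"circ",r,"zmax",np.nanpercentile(P[:,2],[50,95]))
  # plate: height band near 22mm
  z=np.nan_to_num(W[...,2],nan=9); 
  near=(np.hypot(W[...,0]-.0,W[...,1]-0)<9)
  pl=((abs(z-.022)<.005)&(im.min(-1)>120)).astype(np.uint8)
  pl=cv2.morphologyEx(pl,cv2.MORPH_OPEN,np.ones((3,3)))
  k,L,st,ce=cv2.connectedComponentsWithStats(pl)
  for i in range(1,k):
    if st[i,4]>1500:
      P=W[L==i];r=cv2.minAreaRect((P[:,:2]*1000).astype(np.float32))
      print(n,"plate",ce[i].round(),np.round(r[0]),np.round(r[1]),r[2],"z",np.median(P[:,2]),cv2.boxPoints(r).round().tolist())
E
python3 m.py
```

```text
top slab px [206.  92.] rect mm [ 787. -128.] [46. 90.] 12.7 plane grad [-0.491 -0.251  0.02 ] z [-0.0015  0.0224  0.0393]
top slab px [242. 129.] rect mm [ 703. -204.] [121.  48.] 64.4 plane grad [-0.061 -0.     0.017] z [-0.0026  0.02    0.0335]
top slab px [225. 190.] rect mm [ 572. -179.] [ 40. 100.] 62.2 plane grad [-0.158  0.082  0.015] z [0.0015 0.0151 0.0253]
top slab px [492. 207.] rect mm [ 532. -733.] [73. 35.] 16.2 plane grad [-0.148  0.097  0.031] z [0.0105 0.033  0.0397]
top slab px [411. 232.] rect mm [ 478. -575.] [98. 54.] 28.2 plane grad [ 0.235 -0.136  0.011] z [-0.0025  0.0034  0.0384]
top slab px [ 26. 251.] rect mm [440. 230.] [ 63. 115.] 79.4 plane grad [-0.004  0.046  0.001] z [-0.0036 -0.0003  0.0302]
top slab px [143. 303.] rect mm [338. -16.] [98. 39.] 61.3 plane grad [ 0.004 -0.004  0.01 ] z [0.0069 0.01   0.0132]
top red [191. 243.] circ ((457.2623596191406, -118.5143051147461), 20.207801818847656) zmax [0.05707761 0.05931906]
top plate [253. 277.] [ 390. -239.] [160. 150.] 60.372318267822266 z 0.022270120242557763 [[285.0, -272.0], [415.0, -346.0], [494.0, -207.0], [364.0, -132.0]]
scene slab px [151. 203.] rect mm [337. -17.] [99. 40.] 61.1 plane grad [0.015 0.006 0.008] z [0.003  0.0087 0.011 ]
scene slab px [262. 203.] rect mm [ 571. -178.] [42. 98.] 64.1 plane grad [-0.078  0.195  0.012] z [0.0011 0.0116 0.0234]
scene slab px [347. 355.] rect mm [ 468. -611.] [39. 94.] 18.1 plane grad [-0.153 -0.055  0.018] z [-0.0012  0.0174  0.0387]
scene slab px [435. 401.] rect mm [ 515. -753.] [37. 67.] 12.8 plane grad [-0.186  0.109  0.031] z [0.0195 0.0326 0.0396]
scene red [210. 190.] circ ((457.3689270019531, -118.58380126953125), 21.172548294067383) zmax [0.05589897 0.05753686]
scene plate [209. 243.] [ 389. -239.] [162. 150.] 60.27783203125 z 0.021105535014972532 [[284.0, -272.0], [414.0, -346.0], [494.0, -206.0], [364.0, -131.0]]
```

View pics/crop.png

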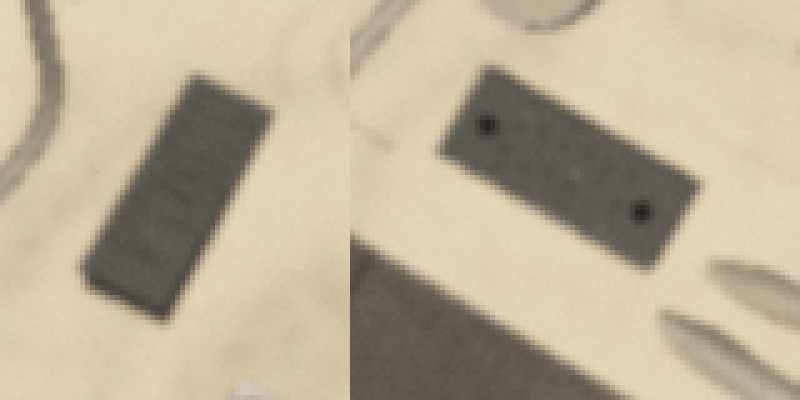

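The wedge is the slab at top px (225,190)/(316,265 enlarged): it's tapered, with its dark heel face at the lower left. The one with two holes is 10 mm flat, so it's the packer. Next I'll check the obstacles (tube, box, bottle, vials) in the table frame.

```bash
python3 - <<'E'
import numpy as np
T=np.load("t.npz");S=np.load("s.npz")
c=np.array([.390,-.239]);a=np.deg2rad(-119.7);R=np.array([[np.cos(a),np.sin(a)],[-np.sin(a),np.cos(a)]])
P=np.vstack([T["W"].reshape(-1,3),S["W"].reshape(-1,3)]);P=P[np.isfinite(P).all(1)&(P[:,2]<.4)]
q=(P[:,:2]-c)@R.T
# max-height map, table frame, 25mm cells
xs=np.arange(-.30,.13,.025);ys=np.arange(-.2,.33,.025)
print("rows x_t, cols y_t:",(ys*1000).astype(int))
for x in xs:
  r=[]
  for y in ys:
    m=(abs(q[:,0]-x)<.0125)&(abs(q[:,1]-y)<.0125)
    r.append(int(1000*np.percentile(P[m,2],97)) if m.sum()>3 else -9)
  print(int(x*1000),r)
for p in [(.457,-.1185),(.571,-.1785)]: print((np.array(p)-c)@R.T)
for p in [(-.188,0),(-.08,0),(.0,.145)]: print(p,np.array(p)@R+c)
# thumbscrew heads & level
m=(P[:,2]>.036)&(P[:,2]<.05)&(abs(q[:,0]+.065)<.015)
for s in(1,-1):
  k=m&(abs(q[:,1]-s*.06)<.015);print(q[k].mean(0),k.sum())
# wedge: fine fit of axis
for D in(T,S):
  W=D["W"];z=W[...,2];im=D["image"].astype(int)
  k=(np.hypot(W[...,0]-.571,W[...,1]+.179)<.07)&(im.max(-1)<135)
  p=W[k];u=np.linalg.svd(p[:,:2]-p[:,:2].mean(0),full_matrices=False)[2][0];u*=np.sign(u[0])
  s=(p[:,:2]-[.571,-.179])@u;print("wedge yaw",np.degrees(np.arctan2(u[1],u[0])),"mean",p.mean(0),"fit",np.polyfit(s,p[:,2],1),s.min(),s.max())
E
```

```text
rows x_t, cols y_t: [-200 -175 -150 -125 -100  -75  -50  -25    0   24   49   74   99  124
  149  174  199  224  249  274  299  324]
-300 [2, 2, 2, 28, 32, 32, 32, 32, 32, 31, 32, 31, 46, 33, 31, 31, 52, 55, 221, 229, 226, 154]
-274 [17, 15, 14, 12, 25, 25, 25, 23, 21, 15, 14, 2, 2, 2, 3, 2, 161, 198, 219, 147, 146, 147]
-249 [1, 2, 9, 13, 15, 14, 12, 11, 9, 2, 2, 2, 2, 2, 2, 114, 155, 162, 131, 40, 110, 283]
-224 [2, 10, 11, 14, 15, 15, 12, 10, 12, 12, 11, 9, 8, 2, 58, 95, 127, 131, 128, 43, 144, 231]
-199 [2, 12, 12, 9, 14, 14, 2, 2, 2, 2, 2, 5, 8, 19, 38, 1, 76, 85, 64, 43, 51, 82]
-174 [2, 12, 12, 8, 2, 2, 2, 2, 2, 2, 2, 2, 2, 4, 8, 5, 2, 2, 41, 43, 44, 45]
-149 [1, 12, 12, 10, 2, 2, 1, 58, 59, 57, 2, 25, 24, 18, 13, 8, 2, 2, 35, 42, 44, 45]
-124 [394, 12, 12, 7, 2, 2, 2, 57, 58, 57, 2, 25, 23, 18, 13, 7, 2, 2, 2, 38, 43, 43]
-99 [397, 15, 15, 2, 2, 3, 2, 3, 3, 3, 2, 1, 2, 1, 2, 2, 2, 1, 136, 136, 137, 154]
-74 [387, 397, 19, 2, 2, 43, 44, 23, 24, 24, 45, 44, 2, 2, 2, 2, 2, 2, 136, 137, 153, 160]
-49 [19, 398, 19, 1, 2, 44, 44, 24, 30, 25, 44, 43, 2, 2, 2, 2, 2, 2, 136, 137, 156,
[... 425 characters left out ...]
36, 137, 202, 203]
100 [2, 14, 2, 2, 2, 2, 2, 2, 2, 2, 2, 2, 2, 44, 44, 1, 59, 60, 136, 137, 202, 204]
125 [2, 14, 2, 2, 2, 2, 2, 1, 2, 1, 2, 2, 2, 40, 42, 1, 56, 59, 136, 137, 202, 203]
[-0.13786583 -0.00150446]
[-0.14223023  0.12724705]
(-0.188, 0) [ 0.48314623 -0.07569728]
(-0.08, 0) [ 0.42963669 -0.16950948]
(0.0, 0.145) [ 0.51595157 -0.31084151]
[-0.06323927  0.05938145] 150
[-0.06318934 -0.06002913] 154
wedge yaw -25.405069357283168 mean [ 0.5701858  -0.17778587  0.01436823] fit [-0.17210021  0.01415201] -0.049075213662115834 0.05112979137765991
wedge yaw -23.34162519591646 mean [ 0.56386846 -0.18134392  0.01166544] fit [-0.13228633  0.01092209] -0.0502308063947528 0.050170261419493524
```

Emit:
{"method": "send_rows", "body": {
  "increments": [0,0,0.041,1.0,1.5,2.5,1,0,0,0.041,1.57,2.45,2,1,0,0,0.041,1.57,2.45,1,1,0,0,0.041,1.57,2.45,0,1,0,0,0.041,1.57,2.45,0,1,0,0,0.041,1.57,2.45,0,1,0,0,0.041,1.57,2.45,0,1,0,0,0.041,1.57,2.45,0,1,0,0,0.041,1.57,2.45,0,1,0,0,0.041,1.57,2.45,0,1,0,0,0.041,1.57,2.45,0,1,0,0,0.041,1.57,2.45,0,1,0,0,0.041,1.57,2.45,0,1,0,0,0.041,1.57,2.45,-1,1,0,0,0.041,1.57,2.45,-2,1,0,0,0.041,1.57,2.45,-2,1,0,0,0.041,1.57,2.45,-2,1,0,0,0.041,1.57,2.45,-2,1,0,0,0.041,1.57,2.45,-2,1,0,0,0.045,2.1,3.3,-2,1],
  "newtons": 15
}}

```text
time: 1.77
position: [0.4556, -0.1204, 0.1554]
tool_rot: [0.864, 0.504, -0.0, -0.0]
ft_force: [0.6, -0.6, 0.2]
grip_width: 0.0871
grip_force: 0.0
```

Emit:
{"method": "send_rows", "body": {
  "increments": [0,0,0,0,0,0,1,0,0,0,0,0,0,1]
}}

```text
time: 1.93
position: [0.4551, -0.119, 0.1553]
tool_rot: [0.863, 0.505, -0.001, -0.002]
ft_force: [0.7, -0.3, -0.2]
grip_width: 0.087
grip_force: 0.0
```

Emit:
{"method": "send_rows", "body": {
  "increments": [0,0,0,0.2,0.05,-2,1,0,0,0,0,0,-2.5,1,0,0,0,0,0,-2.5,1,0,0,0,0,0,-2,1,0,0,0,0,0,-1.5,1,0,0,0,0,0,-1.1,1,0,0,0,0,0,0,1,0,0,0,0,0,0,0.3,0,0,0,0,0,0,0.3,0,0,0,0,0,0,0.3,0,0,0,0,0,0,0.3,0,0,0,0,0,0,0.3,0,0,0,0,0,0,0.3,0,0,0,0,0,0,0.3,0,0,0,0,0,0,0.3,0,0,0,0,0,0,0.3],
  "newtons": 12
}}

```text
time: 3.27
position: [0.4576, -0.1205, 0.0407]
tool_rot: [0.864, 0.503, 0.0, 0.0]
ft_force: [-0.3, 1.0, 2.6]
grip_width: 0.0457
grip_force: 12.0
```

Emit:
{"method": "send_rows", "body": {
  "increments": [0,0,0,0,0,1,0.3,0,0,0,0,0,2,0.3,0,0,0,0,0,2.5,0.3,0,0,0,0,0,2.5,0.3,0,0,0.1,0.3,-1.05,0,0.3,0,0,0.113,0.42,-1.34,0,0.3,0,0,0.113,0.42,-1.34,0,0.3,0,0,0.113,0.42,-1.34,0,0.3,0,0,0.113,0.42,-1.34,0,0.3,0,0,0.113,0.42,-1.34,0,0.3,0,0,0.113,0.42,-1.34,0,0.3,0,0,0.113,0.42,-1.34,0,0.3,0,0,0.113,0.42,-1.34,0,0.3,0,0,0.113,0.42,-1.34,0,0.3,0,0,0.113,0.42,-1.34,0,0.3,0,0,0.113,0.42,-1.34,0,0.3,0,0,0.113,0.42,-1.34,0,0.3,0,0,0.113,0.42,-1.34,0,0.3,0,0,0,0,0,0,0.3,0,0,0,0,0,0,0.3]
}}

```text
time: 4.93
position: [0.5149, -0.3054, 0.1208]
tool_rot: [0.258, 0.966, 0.0, -0.0]
ft_force: [0.7, 0.6, -0.4]
grip_width: 0.0455
grip_force: 12.0
```

Emit:
{"method": "send_rows", "body": {
  "increments": [0,0,0,0,0,-2,0.3,0,0,0,0,0,-2,0.3,0,0,0,0,0,-2,0.3,0,0,0,0,0,-1.0,0.3,0,0,0,0,0,-0.5,0.3,0,0,0,0,0,-0.3,0.3,0,0,0,0,0,-0.2,0.3,0,0,0,0,0,0,0.3,0,0,0,0,0,0,0.3]
}}

```text
time: 5.68
position: [0.5156, -0.3056, 0.0415]
tool_rot: [0.256, 0.967, -0.0, 0.001]
ft_force: [0.1, 1.1, -0.2]
grip_width: 0.0455
grip_force: 12.0
```

Emit:
{"method": "send_rows", "body": {
  "increments": [0,0,0,0,0,-0.08,0.3,0,0,0,0,0,0,0.3,0,0,0,0,0,0,0.6,0,0,0,0,0,0,0.8,0,0,0,0,0,0,1,0,0,0,0,0,0,1,0,0,0,0,0,0,1,0,0,0,0,0,0,1,0,0,0,0,0,0,1,0,0,0,0,0,1,1,0,0,0,0,0,2,1,0,0,0,0,0,2.5,1,0,0,0,0,0,2.5,1,0,0,0,0,0,1,1,0,0,0,0,0,0,1]
}}

```text
time: 6.93
position: [0.5168, -0.3066, 0.1331]
tool_rot: [0.256, 0.967, -0.002, 0.003]
ft_force: [-0.1, -0.4, -0.9]
grip_width: 0.0872
grip_force: 0.0
```

```bash
python3 - <<'E'
from h import *
o=robot.get_obs();print(o["time"],o["position"],o["grip_width"],o["q"].round(2))
b=cam("scene");save("s1",b["image"],1.4)
im,W=b["image"].astype(int),b["W"]
red=(im[...,0]>130)&(im[...,1]<60)&(im[...,2]<70)&(W[...,2]<.07)&(W[...,0]>.45)
print(np.nanmean(W[red],0),np.nanmax(W[red],0),np.nanmin(W[red],0))
E
```

```text
6.9333 [ 0.51676972 -0.30662793  0.13307948] 0.08719856951681836 [-0.72  0.62  1.59 -0.    0.93 -1.77]
[ 0.52301277 -0.3151605   0.05628749] [ 0.53087655 -0.30230848  0.05889393] [ 0.51155895 -0.32575593  0.05470242]
```

View pics/s1.png

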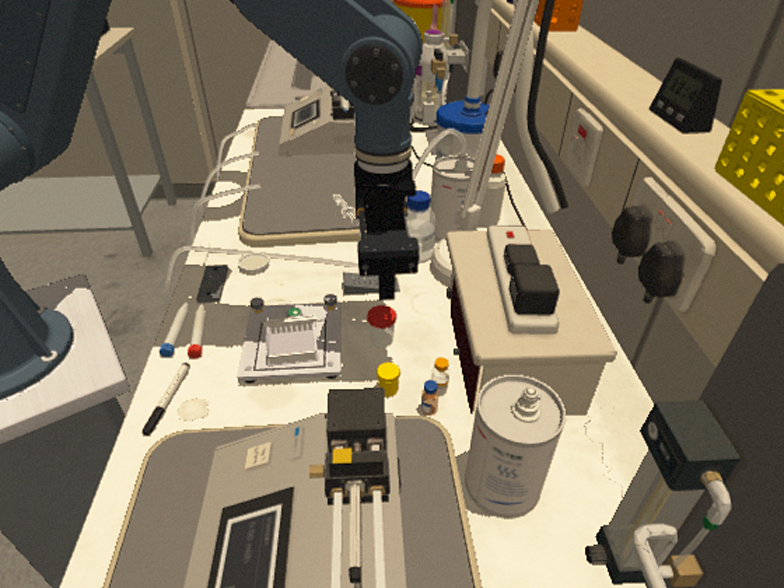

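The red cap is at scene px (381,316) with its top at 56 mm, so the pot is standing upright. Next is the wedge, gripped near its heel.

Emit:
{"method": "send_rows", "body": {
  "increments": [0,0,0.01,0.3,2.0,0,0.7,0,0,0.01,0.35,2.5,0,0.7,0,0,0.01,0.35,2.5,0,0.7,0,0,0.01,0.35,2.5,0,0.7,0,0,0,0.35,2.5,0,0.7,0,0,0,0.35,2.5,0,0.7,0,0,0,0,0,-2,0.7,0,0,0,0,0,-2.5,0.7,0,0,0,0,0,-2.5,0.7,0,0,0,0,0,-1.5,0.7,0,0,0,0,0,0,0.7,0,0,0,0,0,0,0.7,0,0,0,0,0,0,0.7]
}}

```text
time: 8.07
position: [0.5355, -0.1603, 0.0446]
tool_rot: [0.237, 0.972, 0.0, -0.0]
ft_force: [-0.5, -0.6, 0.5]
grip_width: 0.0611
grip_force: 0.0
```

```bash
python3 - <<'E'
from h import *
o=robot.get_obs();print(o["time"],o["position"],o["tool_rot"].round(3),o["grip_width"],o["q"].round(2))
b=cam("scene");save("s2",b["image"][130:250,180:330],5)
b=cam("top");im,W=b["image"].astype(int),b["W"]
k=(np.hypot(W[...,0]-.571,W[...,1]+.179)<.07)&(im.max(-1)<135)&(W[...,2]<.03)&(W[...,2]>.001)
print(k.sum(),cv2.minAreaRect((W[k][:,:2]*1000).astype(np.float32)))
E
```

```text
8.0667 [ 0.53552181 -0.1603393   0.04461549] [ 0.237  0.972  0.    -0.   ] 0.061134472455432846 [-0.49  0.72  1.73 -0.    0.69 -1.58]
103 ((598.912841796875, -199.3899688720703), (21.58057975769043, 32.592952728271484), 67.34535217285156)
```

View pics/s2.png

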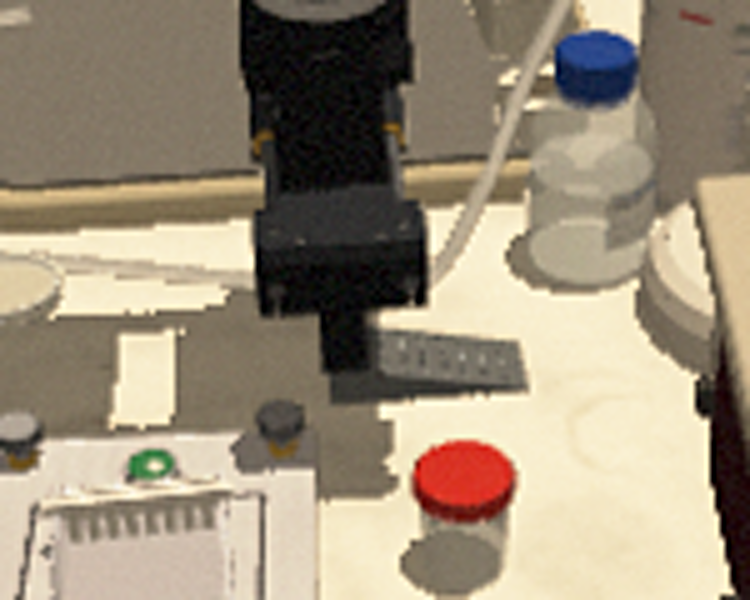

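The crop shows the pot upright at (465,520) and the fingers straddling the wedge heel at (345,370). I'll go down and grip.

Emit:
{"method": "send_rows", "body": {
  "increments": [0,0,0,0.1,0,-1,0.7,0,0,0,0,0,-1,0.7,0,0,0,0,0,-0.7,0.7,0,0,0,0,0,-0.5,0.7,0,0,0,0,0,-0.15,0.7,0,0,0,0,0,0,0.7,0,0,0,0,0,0,0.3,0,0,0,0,0,0,0.3,0,0,0,0,0,0,0.3,0,0,0,0,0,0,0.3,0,0,0,0,0,0,0.3,0,0,0,0,0,0,0.3,0,0,0,0,0,0,0.3,0,0,0,0,0,0,0.3],
  "newtons": 25
}}

```text
time: 9.33
position: [0.5368, -0.1604, 0.0116]
tool_rot: [0.237, 0.972, -0.0, 0.0]
ft_force: [-0.1, 0.2, 2.4]
grip_width: 0.0398
grip_force: 25.0
```

Emit:
{"method": "send_rows", "body": {
  "increments": [0,0,0,0,0,1,0.3,0,0,0,0,0,2,0.3,0,0,0,0,0,2,0.3,0,0,0,0,0,2,0.3,0,0,-0.116,-0.36,0.64,0,0.3,0,0,-0.115,-0.36,0.64,0,0.3,0,0,-0.115,-0.36,0.64,0,0.3,0,0,-0.115,-0.36,0.64,0,0.3,0,0,-0.115,-0.36,0.64,0,0.3,0,0,-0.115,-0.36,0.64,0,0.3,0,0,-0.115,-0.36,0.64,0,0.3,0,0,-0.115,-0.36,0.64,0,0.3,0,0,-0.115,-0.36,0.64,0,0.3,0,0,-0.115,-0.36,0.64,0,0.3,0,0,-0.115,-0.36,0.64,0,0.3,0,0,-0.115,-0.36,0.64,0,0.3,0,0,-0.115,-0.36,0.64,0,0.3,0,0,-0.115,-0.42,0.6,0,0.3,0,0,0,0,0,0,0.3,0,0,0,0,0,0,0.3]
}}

```text
time: 11.0
position: [0.4855, -0.0709, 0.0816]
tool_rot: [0.864, 0.504, -0.0, 0.0]
ft_force: [0.7, 0.1, -1.4]
grip_width: 0.0398
grip_force: 25.0
```

Emit:
{"method": "send_rows", "body": {
  "increments": [0,0,0,0,0,-1.5,0.3,0,0,0,0,0,-2,0.3,0,0,0,0,0,-1,0.3,0,0,0,0,0,-0.5,0.3,0,0,0,0,0,0,0.3,0,0,0,0,0,0,0.3]
}}

```text
time: 11.5
position: [0.4858, -0.0713, 0.0313]
tool_rot: [0.864, 0.503, -0.0, -0.0]
ft_force: [0.0, 0.6, -1.0]
grip_width: 0.0398
grip_force: 25.0
```

```bash
cat > w.py <<'E'
from h import *
import sys
o=robot.get_obs();p=o["position"];print(o["time"],p.round(4),o["tool_rot"].round(4),o["ft_force"].round(1),o["grip_width"].round(4),o["grip_force"])
for n in("scene","top"):
  b=cam(n);im,W=b["image"].astype(int),b["W"];z=np.nan_to_num(W[...,2],nan=9)
  if n=="scene": save(sys.argv[1],b["image"][130:250,140:290],5)
  pl=cv2.morphologyEx(((abs(z-.0235)<.007)&(im.min(-1)>110)).astype(np.uint8),cv2.MORPH_OPEN,np.ones((3,3)))
  k,L,st,ce=cv2.connectedComponentsWithStats(pl);i=1+st[1:,4].argmax()
  P=W[L==i];r=cv2.minAreaRect((P[:,:2]*1000).astype(np.float32))
  print(n,"plate",np.round(r[0],1),np.round(r[1],1),round(r[2],2))
  a=np.deg2rad(r[2]+180);c=np.array(r[0])/1e3
  u=np.array([-.4955,-.8686]);v=np.array([.8686,-.4955]);q=(P[:,:2]-c)
  A=np.c_[q@u,q@v,np.ones(len(q))];m=abs(P[:,2]-np.median(P[:,2]))<.006
  g=np.linalg.lstsq(A[m],P[m,2],rcond=None)[0];print("  slope",g.round(4),"edge z",(g[2]-.08*g[0]).round(4),"plain",(g[2]+.08*g[0]).round(4))
  dx=W[...,:2]-[.39,-.239];X=dx@u;Y=dx@v
  k=(X<-.084)&(X>-.3)&(abs(Y)<.035)&(im.max(-1)<135)&(im.max(-1)>60)&(z<.12)&(z>.003)
  if k.sum()>20:
    d=np.c_[X[k],Y[k],z[k]]; print("  wedge X range",np.percentile(d[:,0],[1,99]).round(4),"Y range",np.percentile(d[:,1],[2,98]).round(4))
    e=d[d[:,0]>np.percentile(d[:,0],99)-.01]; print("  tip Y,z",e.mean(0).round(4),len(d))
E
python3 w.py s3
```

```text
Traceback (most recent call last):
  File "w.py", line 3, in <module>
    o=robot.get_obs();p=o["position"];print(o["time"],p.round(4),o["tool_rot"].round(4),o["ft_force"].round(1),o["grip_width"].round(4),o["grip_force"])
                                                                                                               ^^^^^^^^^^^^^^^^^^^^^
AttributeError: 'float' object has no attribute 'round'
```

```bash
sed -i 's/o\["grip_width"\].round(4)/o["grip_width"]/' w.py; python3 w.py s3
```

```text
11.5 [ 0.4858 -0.0713  0.0313] [ 0.8645  0.5027 -0.     -0.    ] [ 0.   0.6 -1. ] 0.03975651469572872 24.99987404017702
scene plate [ 389.  -238.8] [162.2 150. ] 60.2
  slope [ 0.004  -0.0001  0.0212] edge z 0.0209 plain 0.0215
  wedge X range [-0.2969 -0.1021] Y range [-0.0294  0.0293]
  tip Y,z [-0.1059  0.0015  0.022 ] 554
top plate [ 389.6 -239.1] [159.9 150.2] 60.29
  slope [0.001  0.0001 0.0223] edge z 0.0222 plain 0.0224
  wedge X range [-0.1683 -0.103 ] Y range [-0.0179  0.0227]
  tip Y,z [-0.1079  0.0013  0.0239] 559
```

View pics/s3.png

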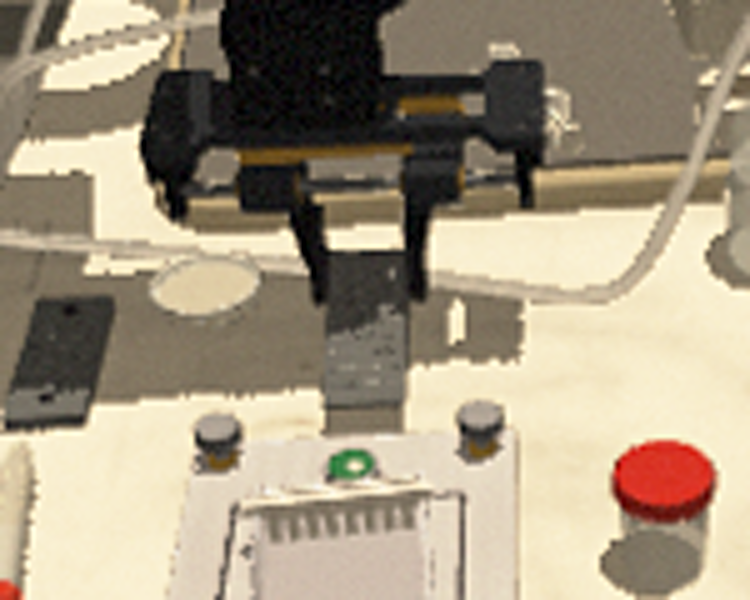

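The wedge is level in the grip, with its tip at crop (367,405) facing the middle of the edge at table x = -103 mm. The pot is upright at (660,520). I'll lower the wedge and slide it to just before contact.

Emit:
{"method": "send_rows", "body": {
  "increments": [0,0,0,0,0,-1,0.3,0,0,0,0,0,-0.6,0.3,0,0,0,0,0,-0.35,0.3,0,0,0,0,0,0,0.3,0,0,0,-0.25,-0.43,0,0.3,0,0,0,-0.37,-0.65,0,0.3,0,0,0,-0.37,-0.65,0,0.3,0,0,0,-0.37,-0.65,0,0.3,0,0,0,-0.37,-0.65,0,0.3,0,0,0,-0.37,-0.65,0,0.3,0,0,0,-0.37,-0.65,0,0.3,0,0,0,-0.25,-0.43,0,0.3,0,0,0,0,0,0,0.3,0,0,0,0,0,0,0.3,0,0,0,0,0,0,0.3]
}}

```text
time: 12.85
position: [0.4585, -0.1187, 0.0118]
tool_rot: [0.865, 0.502, 0.0, 0.0]
ft_force: [0.5, 0.3, -0.5]
grip_width: 0.0399
grip_force: 25.0
```

```bash
python3 w.py s4
```

```text
12.85 [ 0.4585 -0.1187  0.0118] [0.8646 0.5024 0.     0.    ] [ 0.5  0.3 -0.5] 0.03986857691255938 24.999898701075836
scene plate [ 389.4 -238.4] [163.9 149.8] 60.24
  slope [ 0.0036 -0.0006  0.0212] edge z 0.0209 plain 0.0215
  wedge X range [-0.1604 -0.0924] Y range [-0.0323  0.0331]
  tip Y,z [-0.0973  0.0007  0.0199] 294
top plate [ 389.5 -239.1] [160.2 150.3] 60.4
  slope [ 0.0019 -0.      0.0224] edge z 0.0222 plain 0.0225
  wedge X range [-0.1166 -0.0845] Y range [-0.0243  0.0255]
  tip Y,z [-0.0893  0.0002  0.0128] 239
```

Emit:
{"method": "send_rows", "body": {
  "increments": [0,0,0,-0.1,-0.17,0,0.3,0,0,0,-0.1,-0.17,0,0.3,0,0,0,-0.1,-0.17,0,0.3,0,0,0,-0.1,-0.17,0,0.3,0,0,0,-0.1,-0.17,0,0.3,0,0,0,-0.1,-0.17,0,0.3,0,0,0,-0.1,-0.17,0,0.3,0,0,0,-0.1,-0.17,0,0.3,0,0,0,-0.1,-0.17,0,0.3,0,0,0,-0.1,-0.17,0,0.3,0,0,0,0,0,0,0.3,0,0,0,0,0,0,0.3,0,0,0,0,0,0,0.3],
  "newtons": 35
}}

```text
time: 14.03
position: [0.448, -0.1359, 0.0117]
tool_rot: [0.865, 0.502, -0.0, -0.0]
ft_force: [0.1, 0.4, -6.0]
grip_width: 0.0399
grip_force: 35.0
```

```bash
python3 w.py s5
```

```text
14.0333 [ 0.448  -0.1359  0.0117] [ 8.646e-01  5.025e-01 -3.000e-04 -2.000e-04] [ 0.1  0.4 -6. ] 0.039934869115040024 34.99876074329222
scene plate [ 388.6 -239.2] [161.8 150.3] 60.34
  slope [-0.0123 -0.0004  0.0223] edge z 0.0233 plain 0.0213
  wedge X range [-0.2987 -0.0846] Y range [-0.0317  0.0322]
  tip Y,z [-0.0901  0.0017  0.077 ] 244
top plate [ 389.8 -238.9] [161.4 150.1] 60.31
  slope [-0.0154  0.0005  0.0235] edge z 0.0248 plain 0.0223
  wedge X range [-0.2999 -0.0844] Y range [-0.024   0.0342]
  tip Y,z [-0.0875  0.0024  0.0168] 89
```

The feet are about 2.1 mm up and the table hasn't moved. Going 6 mm further should give about 3.4 mm.

Emit:
{"method": "send_rows", "body": {
  "increments": [0,0,0,-0.1,-0.17,0,0.3,0,0,0,-0.1,-0.17,0,0.3,0,0,0,-0.1,-0.17,0,0.3,0,0,0,0,0,0,0.3,0,0,0,0,0,0,0.3,0,0,0,0,0,0,0.3,0,0,0,0,0,0,0.3,0,0,0,0,0,0,0.3,0,0,0,0,0,0,0.3]
}}

```text
time: 14.88
position: [0.4454, -0.141, 0.0118]
tool_rot: [0.865, 0.502, -0.0, 0.0]
ft_force: [-0.4, 0.2, -6.1]
grip_width: 0.0398
grip_force: 35.0
```

```bash
python3 w.py s6
```

```text
14.8833 [ 0.4454 -0.141   0.0118] [ 8.646e-01  5.025e-01 -1.000e-04  1.000e-04] [-0.4  0.2 -6.1] 0.03975135321757648 34.99882793199504
scene plate [ 391.  -235.4] [171.7 149.9] 60.45
  slope [-0.0201 -0.0003  0.023 ] edge z 0.0246 plain 0.0214
  wedge X range [-0.2997 -0.0868] Y range [-0.0326  0.0344]
  tip Y,z [-0.0893 -0.0046  0.0794] 195
top plate [ 390.  -238.6] [162.5 150.1] 60.4
  slope [-0.0233  0.0003  0.0241] edge z 0.026 plain 0.0223
  wedge X range [-0.2998 -0.0843] Y range [-0.0069  0.0345]
  tip Y,z [-0.0854  0.0052  0.0144] 72
```

View pics/s6.png

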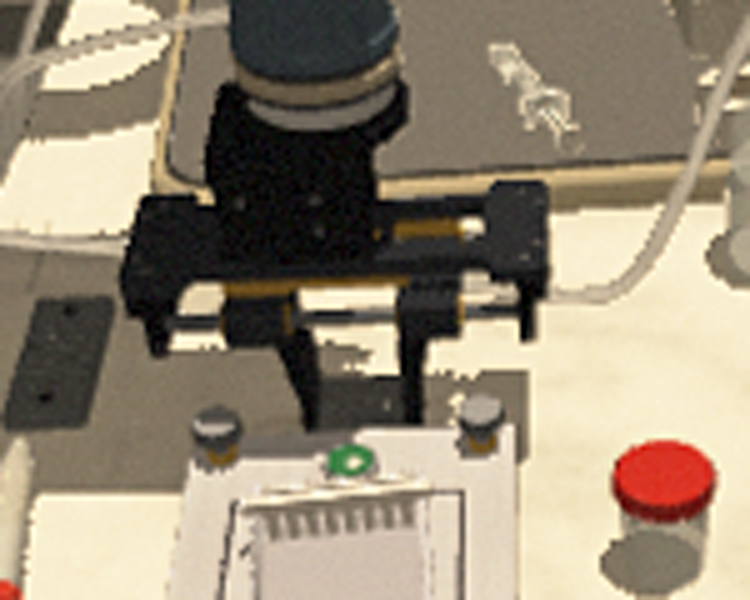

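The plate tilt puts both feet about 3.2 mm up, and the table hasn't moved. The fingers at crop (310,410) and (412,400) are clear of the plate, and the pot is upright. I'll hand in.

```bash
python3 -c "
from rig import robot
print(robot.hand_in())"
```

```text
the job is handed in; nothing more can be done
None
```

The job is handed in, but no verdict came back: by my camera measurements the wedge is gripped under the middle of the thumbscrew end with both feet about 3 mm off the bench, the table has not moved noticeably, and the pot stands upright about 16 cm clear.

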